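Load the sharpening stone and lift the cassette out of its dock

ROBOT

A 6-joint arm with a two-finger parallel gripper is mounted at the origin on a cart in front of the work surface, level with it; the furniture and walls round the work are solid. World frame = base frame: x ahead of the robot, y to its left, z up, the work surface at z = 0. Lengths are in mm, angles in degrees, forces in N, time in s.
With the tool pointing down it reaches from about 300 to 850 mm from the base axis. Payload 4.2 kg.
Tool frame: the origin (TCP) lies at the very end of the fingers, on their centre line; the grasp point (between the pads) lies 19 mm behind it (env.grasp_offset is the distance from the TCP to the grasp point, in mm); z points along the fingers, y is the line along which they close (so a half turn about z gives the same grasp; the last joint's range is limited). The gripper opens to 91 mm and grips with 3 to 60 N. Pads are 32 mm wide; open, the fingers measure 118 mm over their backs; the gripper's body (76 mm by 178 mm) begins 60 mm behind the grasp point.
Start: joints at [68.182, 18.312, 89.639, -0, 72.044, -1.146], TCP at [202.991, 537.994, 213.976] pointing down, gripper open.
Joint ranges: [-177.97, 177.97], [-48.28, 115.42], [12.27, 149.76], [-77.06, 257.06], [2.81, 150.46], [-146.56, 146.56]. Speed limits (degrees/s): [147.25, 147.25, 180, 180, 180, 180].

INTERFACE

Orientations are given as [roll, pitch, yaw] about the fixed x, y, z axes, in that order (R = Rz(yaw) Ry(pitch) Rx(roll)).
In Python, from workcell import env, eyes gives the robot as it stands.
- The arm moves only by the tool send_rows, never from a script. Its arguments are lists of equal length, an entry for each row: "grip": the opening, from -1 (shut) to 1 (fully open), so that 0 is half open; "xyz": the shift along the world's x, y, z in m, a list of three; "yaw": the turn about the world's z in degrees. A call has 1 to 8 rows; each row is the pose to reach, as a shift and turn from the pose commanded when the call began; what a row does not reach only later rows make up. A row lasts 1/12 s, in which the tool goes at most 41.7 mm and 7.16 degrees, less where a joint would pass 70% of its speed; a pose out of reach is approached as far as the arm can. A call with a gripper value outside its range is refused whole. The fingers move at their own pace and stop on an object; "grip_force" is the grip in N (left out, the last holds). Time passes only in rows, so rows that repeat a pose let the fingers close. It gives the time, the measured TCP pose, the force, the opening and the grip force at its end, in the units of the state.
- env.state(): the state, without advancing time (a new reading comes with each control period).
- eyes.grab_frame(name): name is "side" or "top" or "wrist"; returns a dict with "frame" (400x640x3 uint8, red, green, blue), "fx", "fy", "cx", "cy" (pixels), "pose" (4x4, takes a point from camera to world coordinates). Camera axes: x right, y down, z forward; pixel columns grow to the right and rows downward; lengths in mm; the calibration is good to about 2 mm. A picture is of the moment at which its call begins. There is no depth.
- env.job_done(): hands the job in; it is judged then, once.
The state is a dict: "time_s": time; "qpos": joint angles; "qvel": joint speeds; "effort": joint torques, N m; "ee_pos": TCP position; "ee_rot": TCP orientation; "force": force on the tool from outside, world axes, zero at the start; "torque": the same for the moment, N m; "gripper_width": finger opening in mm; "gripper_force": force on a finger pad.
Only numpy, scipy, OpenCV 4.12 (cv2) and the standard library are available. Lean on these libraries where they do the work, as an engineer would, in place of code of your own. Each camera call takes 0.05 s, during which the arm holds its last target. There are 200 camera calls.

TASK

Slide the narrower of the two sharpening stones fully home, standing upright, into the slot in the top of the cassette while the cassette stays locked in its metal dock. Then pinch the cassette's two side catches together, lift it straight out with the stone in it, and finish holding it upright by the two pinched catches, with its underside clearly higher than the top of the dock and nothing else touching it; do not let go. Leave the wider stone in its stand and the other things where they are.

Things in the scene. Friction and masses are not known exactly. Their poses are not given: they have to be found in the camera images.
- stone_center (a point): centre of the narrow sharpening stone, a plain grey slab 8 mm thick (its x), 32 mm wide (its y), 90 mm tall (its z, up), bottom edges bevelled 2.5 mm, 55 g. It starts upright in one of the stand's two pockets, its underside 6 mm above the worktop, so 70 mm of it stands above the pocket. Either end may go down in the slot and either face may be turned either way (a half turn about z is the same); the bevelled end starts at the bottom.
- wide_stone_center (a point): centre of the wide sharpening stone, same grey, 8 x 48 x 90 mm, standing in the other pocket; too wide for the slot. Stays there.
- stand: light wooden block 44 (its x) x 154 (its y) x 26 mm tall, fixed to the worktop; origin at the centre of its underside. Two pockets 10 x 50 mm and 20 mm deep in its top, centred 40 mm either side of its origin along its y; the stones' thickness lies along its x.
- dock: steel cradle fixed to the worktop, 74 (its x) x 96 (its y) mm, top at 43 mm; origin at the centre of its underside. The cassette stands on its 8 mm floor with its y along the dock's y, with up to 1.5 mm play; two lips at y = +-31.5 mm outwards (z 35.5 to 43 mm) lie over the hooks of the catches and hold the cassette down until both are pinched in.
- cassette: grey plastic block with a slot in its top, 0.2 kg; loose, but latched in the dock at the start. Origin at the centre of its underside (8 mm above the worktop when docked), z up. Block 28 (x) x 38.5 (y) mm, 64 mm tall, on a foot 48 mm long in x. A free-standing finger catch rises on each side (+y and -y), up to 92 mm above the origin, with a clear gap of 53 mm in y between them over the block.
- slot_mouth (a point): centre of the slot's mouth, on the cassette's axis 64 mm above its origin; axes as the cassette's. The slot is 10.5 mm (x) by 34.5 mm (y) and 56 mm deep, so the stone stands with its thickness along x. Fully home, the stone's centre is 11 mm below the mouth and 34 mm of stone stands above it.
- catch_left_pad (a point): middle of the outer face of the ribbed finger pad of the catch on the cassette's +y side, 77 mm above the cassette's origin and 33 mm from its axis. The pad is 26 mm wide (x) and 30 mm tall.
- catch_right_pad (a point): the same on the cassette's -y side; the pads are 66 mm apart over their outer faces when free, 52 mm when fully pinched.
- catch_left (a joint): travel of the +y catch towards the cassette's axis, 0 free to 0.007 m fully in, sprung (2.5 N to start, 6 N fully in). Its hook frees the dock's lip beyond about 4.5 mm.
- catch_right (a joint): the same for the -y catch.
- timer: round kitchen timer, 62 mm across, 43 mm tall, origin at its underside; bystander
- tin: food tin 75 mm across, 58 mm tall, origin at its underside; bystander
- shaker: shaker 44 mm across, 90 mm tall, origin at its underside; bystander
- steel_mug: steel beaker 74 mm across, 96 mm tall, origin at its underside; bystander
- canister: canister with wooden lid, 70 mm across, 85 mm tall, at the back right, fixed, origin at its underside; bystander
- dish_rack: red dish rack with plates along the back, fixed, front edge 93 mm tall; bystander. Above it hangs a wall cupboard, underside about 0.44 m above the worktop, front about 0.63 m ahead of the robot: keep the wrist in front of it when swinging across

How it is judged:
By the outcome, as a careful person would: the job done as asked, in the order asked, and still so for the second after the job is handed in, while the arm keeps its last pose, push and grip.
It also fails if it takes over 58 s, if anything falls off the work surface, if the arm or the gripper's body presses on something with over 40 N, if the wrist force passes 120 N, or if a joint passes its speed limit or range.

## Working session

There is one attempt and no reset: what is moved stays moved. The work goes in short steps, Python scripts to look and compute and a tool call to move; the robot and the scene stay as the last step left them, time stands still between calls to the robot, and variables do not carry over. Pictures are saved under pics/ and viewed, at most 10 in all, crops included, and the job is handed in when it is done.

Besides the shell and the picture viewer there is one more tool, called after "Emit:" as name(argument=value, ...) on one line, values as JSON. send_rows: Moves the arm, as the interface text tells. Its arguments: {"type":"object","properties":{"grip":{"type":"array"},"xyz":{"type":"array"},"yaw":{"type":"array"},"grip_force":{"type":"number"}},"required":["grip","xyz","yaw"]}

```bash
mkdir -p pics; ls; python3 - <<'E'
from workcell import env, eyes
import cv2
for n in ("side","top","wrist"):
    f=eyes.grab_frame(n); cv2.imwrite(f"pics/{n}0.png",f["frame"][:,:,::-1])
    print(n,f["fx"],f["fy"],f["cx"],f["cy"],f["pose"].round(3).tolist())
print(env.state(), env.grasp_offset)
a=[cv2.imread(f"pics/{n}0.png") for n in("side","top")]
E
```

```text
pics
side 368.4082440611108 368.4082440611108 324.1342982716577 200.468396716729 [[-0.999, -0.024, 0.032, 540.562], [-0.04, 0.558, -0.829, 798.803], [0.002, -0.83, -0.558, 636.974], [0.0, 0.0, 0.0, 1.0]]
top 371.71743970284894 371.71743970284894 324.400954756399 200.69223050939033 [[-0.008, -0.99, 0.138, 396.962], [-1.0, 0.01, 0.014, -13.195], [-0.015, -0.138, -0.99, 1188.009], [0.0, 0.0, 0.0, 1.0]]
wrist 307.82795784468715 307.82795784468715 320.39957163728934 195.3767509478252 [[0.353, 0.908, 0.225, 138.78], [0.936, -0.342, -0.085, 562.111], [-0.0, 0.241, -0.971, 383.583], [0.0, 0.0, 0.0, 1.0]]
{'time_s': 0.15, 'qpos': array([ 6.81820500e+01,  1.83431108e+01,  8.96901992e+01, -7.62678353e-04,
        7.20439662e+01, -1.14487655e+00]), 'qvel': array([-0.06354843, -0.13334488, -0.26760054,  0.00613491,  0.1590569 ,
        0.05872365]), 'effort': array([-1.93689193e-04, -4.12775981e+01, -2.32154667e+01,  7.25140655e-02,
        4.33114800e-02, -7.20178673e-05]), 'ee_pos': array([202.84753671, 537.62552463, 213.31560407]), 'ee_rot': array([-1.79922725e+02, -8.18952445e-04,  1.59327162e+02]), 'force': array([ 0.35784929, -0.22346492,  0.49567181]), 'torque': array([-0.06632042,  0.01115164,  0.01398703]), 'gripper_force': 0.0, 'gripper_width': 90.84910289405548} 18.8
```

View pics/top0.png

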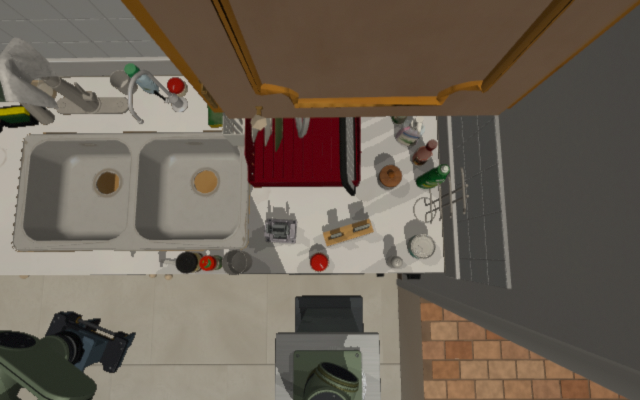

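View pics/side0.png

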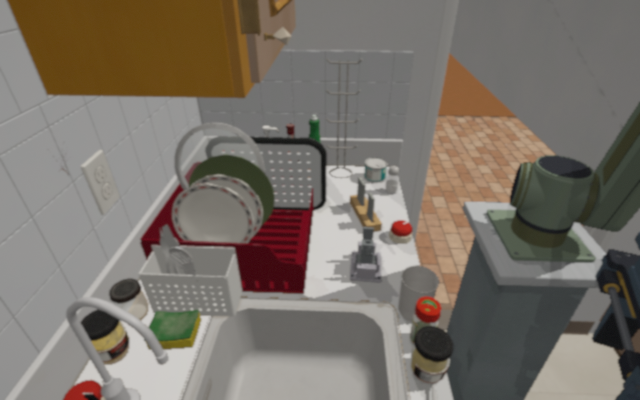

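Top: the dock and cassette are at about (281,229), the wooden stand at (348,231) with two stones, the red timer at (319,261), and the beaker at (237,262). Next I'll get rough world positions and a zoomed crop.

```bash
cat > h.py <<'E'
from workcell import env, eyes
import numpy as np, cv2
def ray(f,u,v):
    P=f["pose"]; d=P[:3,:3]@np.array([(u-f["cx"])/f["fx"],(v-f["cy"])/f["fy"],1.]); return P[:3,3],d
def onz(f,u,v,z):
    o,d=ray(f,u,v); return (o+d*(z-o[2])/d[2]).round(1)
def proj(f,p):
    q=f["pose"][:3,:3].T@(np.array(p,float)-f["pose"][:3,3]); return [round(float(f["fx"]*q[0]/q[2]+f["cx"]),1),round(float(f["fy"]*q[1]/q[2]+f["cy"]),1)]
E
python3 - <<'E'
from h import *
f=eyes.grab_frame("top"); im=f["frame"][:,:,::-1]
hsv=cv2.cvtColor(f["frame"],cv2.COLOR_RGB2HSV)
m=cv2.inRange(hsv,(8,90,90),(28,255,255)); m[:200]=0; m[250:]=0; m[:,:310]=0; m[:,385:]=0
ys,xs=np.nonzero(m); r=cv2.minAreaRect(np.c_[xs,ys].astype(np.float32)); print(r)
b=cv2.boxPoints(r); print([onz(f,*p,26).tolist() for p in b], onz(f,*r[0],26))
print("dock",onz(f,281,229,50),"timer",onz(f,319,261,43))
c=cv2.resize(im[200:280,225:385],None,fx=5,fy=5,interpolation=cv2.INTER_CUBIC); cv2.imwrite("pics/topc.png",c)
E
```

```text
((347.7216491699219, 231.97024536132812), (14.04259967803955, 48.89177703857422), 72.89727020263672)
[[459.3, 10.6, 26.0], [503.0, -136.1, 26.0], [460.9, -147.9, 26.0], [417.6, -2.0, 26.0]] [460.1 -68.7  26. ]
dock [469.6 136.6  50. ] timer [371.8  20.8  43. ]
```

View pics/topc.png

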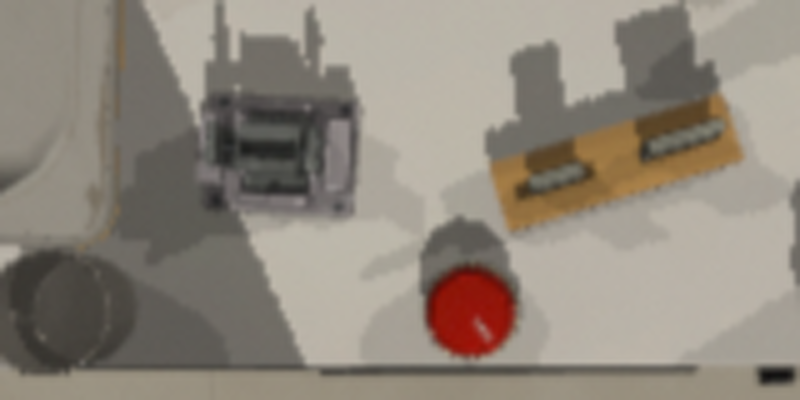

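The narrow stone is in the stand's left pocket, at about (449,-30) mm, and the wide one is in the right pocket. The cassette is at about (470,136), its catches roughly along world y. I'll move above the dock for a closer look with the wrist camera.

Emit:
send_rows(grip=[1, 1, 1, 1, 1, 1, 1, 1], xyz=[[0.01, -0.016, 0], [0.03, -0.048, 0], [0.05, -0.08, 0], [0.07, -0.112, 0], [0.09, -0.144, 0], [0.11, -0.176, 0], [0.13, -0.207, 0], [0.15, -0.238, 0]], yaw=[-3, -8, -13, -18, -23, -28, -33, -38])

```text
time_s: 0.87
ee_pos: [353.5, 298.3, 214.0]
ee_rot: [180.0, 0.0, 121.1]
force: [1.4, -0.2, -0.1]
gripper_width: 91.1
gripper_force: 0.0
```

Emit:
send_rows(grip=[1, 1, 1, 1, 1, 1, 1, 1], xyz=[[0.02, -0.032, 0], [0.04, -0.064, 0], [0.06, -0.096, 0], [0.08, -0.128, 0], [0.095, -0.15, 0], [0.105, -0.165, 0], [0.107, -0.17, 0], [0.107, -0.17, 0]], yaw=[-5, -8, -11, -13, -14, -14.8, -14.8, -14.8])

```text
time_s: 1.53
ee_pos: [460.2, 129.0, 213.7]
ee_rot: [-180.0, -0.0, 106.4]
force: [0.2, 0.1, -0.0]
gripper_width: 91.2
gripper_force: 0.0
```

```bash
python3 - <<'E'
from h import *
f=eyes.grab_frame("wrist"); cv2.imwrite("pics/w1.png",f["frame"][:,:,::-1]); np.save("w1.npy",f,allow_pickle=True)
s=env.state(); print(s["time_s"],s["ee_pos"],s["ee_rot"],s["force"])
E
```

```text
1.5833 [459.65779585 129.96133466 213.78416031] [-1.79962740e+02 -3.55920467e-02  1.06473305e+02] [0.11991896 0.18321969 0.31787775]
```

View pics/w1.png

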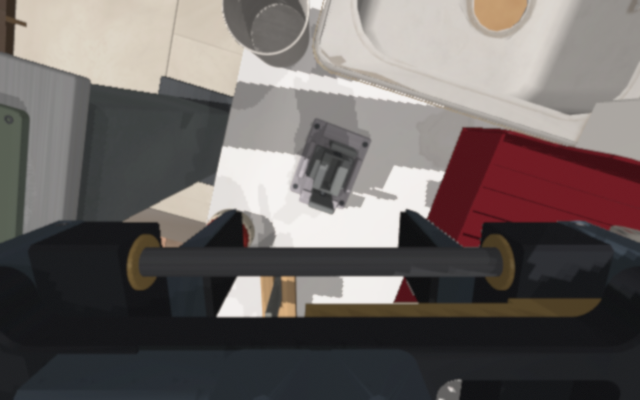

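Wrist view: the dock is at about (332,165), with four dark bolt dots at its corners and the cassette in the middle. The finger bar hides everything below about row 215. I'll crop in for detail.

```bash
python3 - <<'E'
from h import *
f=np.load("w1.npy",allow_pickle=True).item()
print(proj(f,[459.7,130,213.8]),proj(f,[470,137,43]))
c=f["frame"][110:220,270:390,::-1]; cv2.imwrite("pics/w1c.png",cv2.resize(c,None,fx=5,fy=5,interpolation=cv2.INTER_CUBIC))
for p in [(315,122),(366,140),(347,213),(292,192)]: print(onz(f,*p,43))
E
```

```text
[320.9, 236.8] [331.3, 177.3]
[435.5 189.9  43. ]
[494.3 187.3  43. ]
[499.6 102.   43. ]
[432.  108.1  43. ]
```

View pics/w1c.png

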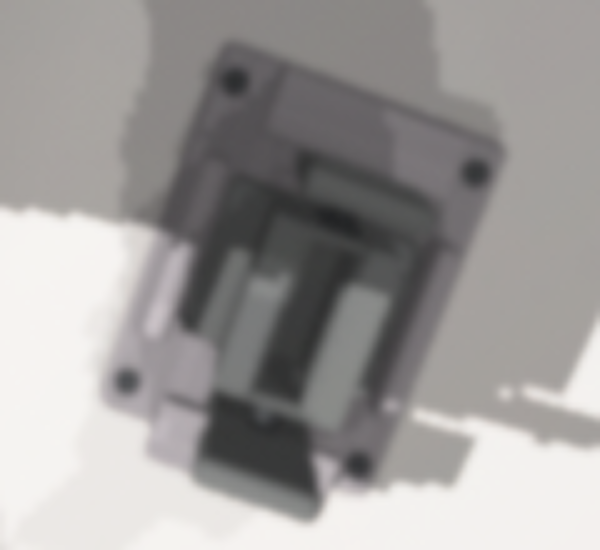

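```bash
python3 - <<'E'
from h import *
f=np.load("w1.npy",allow_pickle=True).item()
def W(pts,z): return np.array([onz(f,x/5+270,y/5+110,z) for x,y in pts])
def show(n,p):
    d=(p[0]+p[1]-p[2]-p[3])/2; print(n,p.tolist(),"c",p.mean(0).round(1),"yax yaw",np.degrees(np.arctan2(-d[0],d[1])).round(1),"len",np.linalg.norm(d[:2]).round(1),"wid",np.linalg.norm((p[1]+p[2]-p[0]-p[3])[:2]/2).round(1))
for z in (8,43): show(f"bolts{z}",W([(233,80),(475,172),(358,465),(126,380)],z))
show("block72",W([(270,215),(410,245),(347,430),(220,395)],72))
show("slot72",W([(300,222),(355,240),(310,405),(263,393)],72))
show("padtop100",W([(305,160),(430,205),(315,515),(195,470)],100))
E
```

```text
bolts8 [[438.1, 185.6, 8.0], [500.3, 181.3, 8.0], [495.1, 103.2, 8.0], [432.9, 107.8, 8.0]] c [466.6 144.5   8. ] yax yaw -3.8 len 78.1 wid 62.4
bolts43 [[438.3, 186.4, 43.0], [494.8, 182.5, 43.0], [490.0, 111.7, 43.0], [433.7, 115.8, 43.0]] c [464.2 149.1  43. ] yax yaw -3.8 len 70.9 wid 56.5
block72 [[453.1, 163.6, 72.0], [482.1, 165.9, 72.0], [481.4, 125.3, 72.0], [453.8, 125.0, 72.0]] c [467.6 145.   72. ] yax yaw -0.0 len 39.6 wid 28.3
slot72 [[459.4, 164.0, 72.0], [471.1, 163.7, 72.0], [472.4, 128.2, 72.0], [462.3, 127.9, 72.0]] c [466.3 146.   72. ] yax yaw 3.4 len 35.9 wid 10.9
padtop100 [[455.3, 177.8, 100.0], [479.7, 176.5, 100.0], [476.8, 113.6, 100.0], [452.1, 115.7, 100.0]] c [466.  145.9 100. ] yax yaw -2.8 len 62.6 wid 24.6
```

The measurements agree. The dock and cassette centre is at about (467,145), yaw about -3.8°, and the sizes match: bolts 78x62 mm, block 39.6x28, slot 36x11. Next I'll move above the narrow stone.

Emit:
send_rows(grip=[1, 1, 1, 1, 1, 1, 1, 1], xyz=[[-0.001, -0.02, 0], [-0.003, -0.05, 0], [-0.006, -0.085, 0], [-0.009, -0.12, 0], [-0.011, -0.145, 0], [-0.011, -0.157, 0], [-0.011, -0.16, 0], [-0.011, -0.16, 0]], yaw=[0, 0, 0, 0, 0, 0, 0, 0])

```text
time_s: 2.25
ee_pos: [448.7, -29.3, 214.0]
ee_rot: [180.0, -0.0, 106.5]
force: [0.3, 0.5, -0.4]
gripper_width: 91.3
gripper_force: 0.0
```

```bash
python3 - <<'E'
from h import *
f=eyes.grab_frame("wrist"); np.save("w2.npy",f,allow_pickle=True)
s=env.state(); print(s["time_s"],s["ee_pos"],s["ee_rot"])
print(proj(f,[449,-30,96]),proj(f,[449,-30,26]))
c=f["frame"][110:260,220:420,::-1]; cv2.imwrite("pics/w2c.png",cv2.resize(c,None,fx=4,fy=4,interpolation=cv2.INTER_CUBIC))
E
```

```text
2.3 [448.82315466 -28.84138779 213.98796212] [ 1.79984586e+02 -4.61152218e-02  1.06573249e+02]
[321.0, 193.1] [320.9, 179.3]
```

View pics/w2c.png

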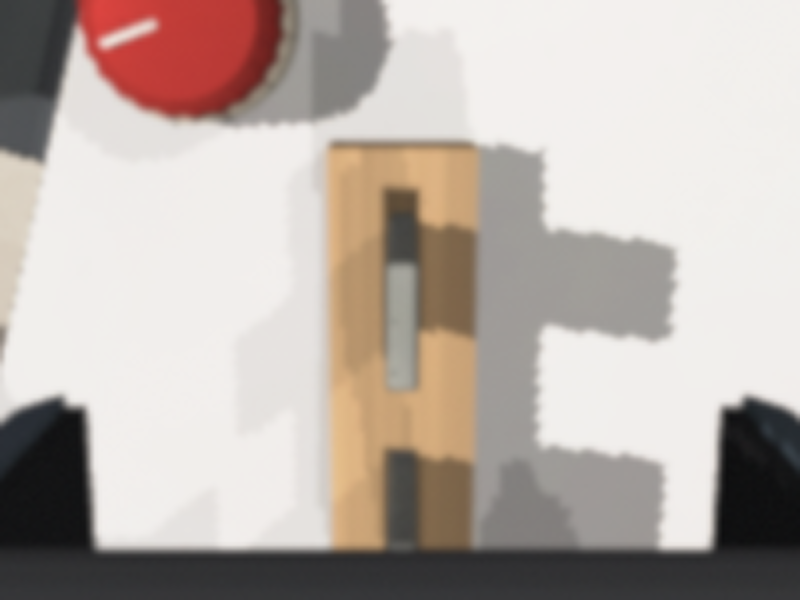

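The zoomed view shows the stone top at crop x 387–416, y 262–388, which is (320.5,191.2) in the full image, about 1.7 mm from where I expected it. It's square to the tool. I'll descend and grip the top 26 mm.

Emit:
send_rows(grip=[1, 1, 1, 1, 1, 1, 1, 1], xyz=[[0, 0.0015, -0.015], [0, 0.0015, -0.04], [0, 0.0015, -0.07], [0, 0.0015, -0.1], [0, 0.0015, -0.125], [0, 0.0015, -0.138], [0, 0.0015, -0.144], [0, 0.0015, -0.144]], yaw=[0, 0, 0, 0, 0, 0, 0, 0])

```text
time_s: 2.97
ee_pos: [448.3, -27.1, 68.9]
ee_rot: [-179.9, -0.1, 106.6]
force: [0.7, 0.1, 0.1]
gripper_width: 91.3
gripper_force: 0.0
```

Emit:
send_rows(grip=[-1, -1, -1, -1, -1, -1, -1, -1], grip_force=25, xyz=[[0, 0, 0], [0, 0, 0], [0, 0, 0], [0, 0, 0], [0, 0, 0], [0, 0, 0], [0, 0, 0], [0, 0, 0]], yaw=[0, 0, 0, 0, 0, 0, 0, 0])

```text
time_s: 3.63
ee_pos: [449.0, -28.6, 70.1]
ee_rot: [180.0, 0.0, 106.5]
force: [-0.3, -0.3, 0.0]
gripper_width: 40.9
gripper_force: 0.0
```

Emit:
send_rows(grip=[-1, -1, -1, -1, -1, -1, -1, -1], xyz=[[0, 0, 0], [0, 0, 0], [0, 0, 0], [0, 0, 0], [0, 0, 0], [0, 0, 0], [0, 0, 0], [0, 0, 0]], yaw=[0, 0, 0, 0, 0, 0, 0, 0])

```text
time_s: 4.3
ee_pos: [449.0, -28.5, 70.0]
ee_rot: [180.0, -0.0, 106.5]
force: [-0.8, 0.2, -0.3]
gripper_width: 7.7
gripper_force: 25.0
```

Emit:
send_rows(grip=[-1, -1, -1, -1, -1, -1, -1, -1], xyz=[[0, 0, 0.005], [0, 0, 0.02], [0, 0, 0.04], [0, 0, 0.065], [0, 0, 0.09], [0, 0, 0.11], [0, 0, 0.12], [0, 0, 0.12]], yaw=[0, 0, 0, 0, 0, 0, 0, 0])

```text
time_s: 4.97
ee_pos: [450.6, -28.6, 192.8]
ee_rot: [179.7, 0.1, 106.5]
force: [-0.3, 0.2, 0.2]
gripper_width: 7.9
gripper_force: 25.0
```

The stone is held: width 7.9 mm at 25 N. Next I'll swing to above the slot at (467,145) with yaw 86.2.

Emit:
send_rows(grip=[-1, -1, -1, -1, -1, -1, -1, -1], xyz=[[0.002, 0.015, 0.002], [0.005, 0.045, 0.002], [0.009, 0.08, 0.002], [0.013, 0.115, 0.002], [0.016, 0.145, 0.002], [0.018, 0.165, 0.002], [0.018, 0.1735, 0.002], [0.018, 0.1735, 0.002]], yaw=[-2, -6, -10, -14, -17, -19, -20.3, -20.3])

```text
time_s: 5.63
ee_pos: [466.4, 146.7, 190.9]
ee_rot: [-179.9, 0.0, 86.4]
force: [0.2, -0.4, -0.7]
gripper_width: 8.1
gripper_force: 25.0
```

Emit:
send_rows(grip=[-1, -1, -1, -1, -1, -1], xyz=[[0, 0, 0], [0, 0, -0.005], [0, 0, -0.012], [0, 0, -0.018], [0, 0, -0.02], [0, 0, -0.02]], yaw=[0, 0, 0, 0, 0, 0])

```text
time_s: 6.13
ee_pos: [466.4, 144.3, 171.0]
ee_rot: [-179.9, 0.0, 86.2]
force: [0.3, -0.1, -0.4]
gripper_width: 8.1
gripper_force: 25.0
```

```bash
python3 - <<'E'
from h import *
s=env.state(); print(s["time_s"],s["ee_pos"],s["ee_rot"],s["gripper_width"])
f=eyes.grab_frame("wrist"); np.save("w3.npy",f,allow_pickle=True)
g=eyes.grab_frame("side"); np.save("s3.npy",g,allow_pickle=True)
p=s["ee_pos"]; print("stone bottom",proj(f,p+[0,0,-64]),"mouth",proj(f,[467,145,72]),"side:",proj(g,p+[0,0,-64]),proj(g,[467,145,72]))
A=cv2.resize(f["frame"][110:260,260:380,::-1],None,fx=4,fy=4,interpolation=cv2.INTER_CUBIC)
x,y=map(int,proj(g,[467,145,90]))
B=cv2.resize(g["frame"][y-75:y+75,x-40:x+40,::-1],None,fx=4,fy=4,interpolation=cv2.INTER_CUBIC)
print(x-40,y-75); cv2.imwrite("pics/ab3.png",np.hstack([A,B]))
E
```

```text
6.1333 [466.3711474  144.30710168 170.9552334 ] [-1.79889249e+02  4.28175638e-02  8.61810963e+01] 8.09206434587671
stone bottom [321.5, 207.7] mouth [322.2, 196.0] side: [367.9, 234.1] [366.6, 246.0]
327 165
```

View pics/ab3.png

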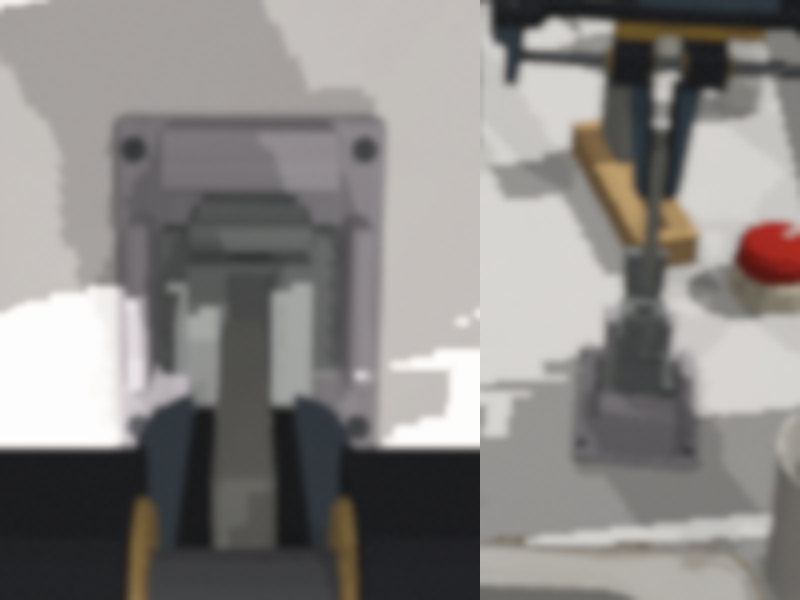

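```bash
python3 - <<'E'
from h import *
f=np.load("w3.npy",allow_pickle=True).item()
c=lambda x,y:(x/4+260,y/4+110)
for n,p,z in [("bolt",(133,149),8),("bolt",(364,149),8),("dock far edge L",(118,118),8),("slot far",(251,275),72),("stone bottom far",(248,305),107)]: print(n,onz(f,*c(*p),z))
G=cv2.cvtColor(f["frame"],cv2.COLOR_RGB2GRAY); print("col 322 rows160-195",G[160:196,321:324].mean(1).round().astype(int).tolist())
for v in (172,180,184,190,200): print(v,G[v,295:350].tolist())
p=np.array([466.4,144.3,171.]);print(proj(f,p+[1,16,-64]),proj(f,[468,162.2,72]),proj(f,[468,164.2,72]))
E
```

```text
bolt [438.7 184.9   8. ]
bolt [500.5 180.8   8. ]
dock far edge L [435.4 193.4   8. ]
slot far [468.6 160.8  72. ]
stone bottom far [467.9 161.6 107. ]
col 322 rows160-195 [75, 81, 83, 83, 81, 81, 88, 98, 104, 105, 102, 97, 85, 66, 55, 63, 77, 82, 79, 74, 72, 72, 72, 72, 72, 72, 72, 72, 72, 73, 76, 78, 78, 78, 79, 79]
172 [112, 104, 91, 83, 81, 83, 85, 81, 76, 73, 71, 70, 69, 70, 70, 70, 70, 70, 70, 71, 75, 82, 85, 85, 85, 85, 85, 85, 85, 85, 85, 86, 87, 88, 88, 89, 90, 90, 90, 89, 90, 92, 96, 98, 101, 103, 102, 98, 88, 78, 77, 81, 94, 114, 129]
180 [110, 96, 85, 80, 76, 75, 82, 94, 99, 99, 99, 95, 91, 89, 89, 88, 89, 89, 88, 88, 86, 80, 74, 71, 72, 72, 72, 72, 72, 73, 72, 70, 69, 75, 85, 95, 103, 112, 123, 128, 128, 127, 122, 111, 105, 103, 99, 93, 87, 83, 80, 84, 97, 116, 130]
184 [140, 118, 92, 80, 75, 72, 72, 76, 81, 100, 120, 118, 102, 92, 90, 90, 91, 91, 90, 89, 88, 82, 74, 71, 72, 72, 72, 72, 72, 72, 72, 78, 102, 137, 155, 160, 163, 164, 165, 165, 165, 163, 150, 126, 108, 103, 102, 97, 90, 84, 82, 86, 99, 118, 131]
190 [175, 136, 100, 81, 75, 72, 72, 78, 96, 121, 136, 148, 159, 164, 165, 166, 166, 165, 159, 141, 114, 92, 81, 77, 76, 76, 76, 76, 76, 76, 74, 78, 104, 138, 156, 159, 163, 165, 165, 165, 164, 162, 149, 123, 106, 101, 99, 94, 84, 78, 80, 88, 103, 120, 132]
200 [204, 169, 125, 98, 89, 80, 74, 78, 98, 124, 136, 140, 145, 147, 147, 147, 147, 147, 141, 124, 96, 82, 80, 79, 79, 80, 79, 80, 79, 79, 79, 82, 105, 139, 156, 161, 162, 164, 164, 164, 163, 159, 144, 120, 105, 102, 100, 94, 89, 85, 86, 92, 108, 124, 133]
[321.5, 187.9] [322.0, 177.2] [321.9, 175.0]
```

The wrist view shows the stone (cols 315.5–327) over the slot (316.5–328), with the dock square to the image. The alignment error is under 1 mm; slot centre is at about (467.2,144.2). I'll descend in steps and watch the force.

Emit:
send_rows(grip=[-1, -1, -1, -1, -1, -1, -1, -1], xyz=[[0, -0.0006, -0.006], [0, -0.0006, -0.014], [0, -0.0006, -0.022], [0, -0.0006, -0.028], [0, -0.0006, -0.032], [0, -0.0006, -0.034], [0, -0.0006, -0.036], [0, -0.0006, -0.038]], yaw=[0, 0, 0, 0, 0, 0, 0, 0])

```text
time_s: 6.9
ee_pos: [467.2, 144.5, 133.9]
ee_rot: [180.0, -0.0, 86.2]
force: [-0.1, 0.8, -0.9]
gripper_width: 7.5
gripper_force: 25.0
```

Emit:
send_rows(grip=[-1, -1, -1, -1, -1, -1], xyz=[[0, 0, -0.001], [0, 0, -0.002], [0, 0, -0.003], [0, 0, -0.004], [0, 0, -0.005], [0, 0, -0.005]], yaw=[0, 0, 0, 0, 0, 0])

```text
time_s: 7.4
ee_pos: [466.9, 144.4, 128.8]
ee_rot: [-180.0, 0.0, 86.2]
force: [-0.2, 0.7, -0.3]
gripper_width: 8.0
gripper_force: 25.0
```

The stone is about 7 mm into the slot with no force. I'll keep going.

Emit:
send_rows(grip=[-1, -1, -1, -1, -1, -1, -1, -1], xyz=[[0, 0, -0.003], [0, 0, -0.007], [0, 0, -0.011], [0, 0, -0.015], [0, 0, -0.019], [0, 0, -0.023], [0, 0, -0.026], [0, 0, -0.028]], yaw=[0, 0, 0, 0, 0, 0, 0, 0])

```text
time_s: 8.07
ee_pos: [466.8, 144.3, 100.4]
ee_rot: [-180.0, 0.0, 86.2]
force: [0.0, 0.3, -0.3]
gripper_width: 7.8
gripper_force: 25.0
```

Emit:
send_rows(grip=[-1, -1, -1, -1, -1, -1, -1, -1], xyz=[[0, 0, -0.003], [0, 0, -0.006], [0, 0, -0.009], [0, 0, -0.012], [0, 0, -0.015], [0, 0, -0.017], [0, 0, -0.018], [0, 0, -0.018]], yaw=[0, 0, 0, 0, 0, 0, 0, 0])

```text
time_s: 8.73
ee_pos: [466.8, 144.4, 82.7]
ee_rot: [-180.0, 0.0, 86.2]
force: [-0.1, -0.3, -0.5]
gripper_width: 7.9
gripper_force: 25.0
```

Emit:
send_rows(grip=[-1, -1, -1, -1], xyz=[[0, 0, -0.001], [0, 0, -0.002], [0, 0, -0.003], [0, 0, -0.003]], yaw=[0, 0, 0, 0])

```text
time_s: 9.07
ee_pos: [467.1, 144.4, 80.0]
ee_rot: [180.0, -0.0, 86.2]
force: [0.6, -0.6, -0.6]
gripper_width: 8.0
gripper_force: 25.0
```

Emit:
send_rows(grip=[-1, -1, -1, -1], xyz=[[0, 0, -0.0005], [0, 0, -0.001], [0, 0, -0.0015], [0, 0, -0.0015]], yaw=[0, 0, 0, 0])

```text
time_s: 9.4
ee_pos: [467.2, 144.5, 79.9]
ee_rot: [179.9, -0.0, 86.2]
force: [-2.6, -0.8, 9.2]
gripper_width: 7.9
gripper_force: 25.0
```

The stone bottomed out with 9 N at exactly the predicted home height. I'll release, rise, then turn 90°.

Emit:
send_rows(grip=[0.0, 0.0, 0.0, 0.0, 0.0, 0.0, 0.0, 0.0], xyz=[[0, 0, 0.0015], [0, 0, 0.0015], [0, 0, 0.0015], [0, 0, 0.0015], [0, 0, 0.0015], [0, 0, 0.0015], [0, 0, 0.0015], [0, 0, 0.0015]], yaw=[0, 0, 0, 0, 0, 0, 0, 0])

```text
time_s: 10.07
ee_pos: [467.0, 144.4, 79.9]
ee_rot: [-180.0, 0.0, 86.2]
force: [-0.1, -1.0, 0.2]
gripper_width: 45.5
gripper_force: 0.0
```

Emit:
send_rows(grip=[0, 0, 0, 0, 0.5, 1, 1, 1], xyz=[[0, 0, 0.01], [0, 0, 0.025], [0, 0, 0.045], [0, 0, 0.065], [0, 0, 0.08], [0, 0, 0.085], [0, 0, 0.085], [0, 0, 0.085]], yaw=[0, 0, 0, 0, 0, 0, 5, 11])

```text
time_s: 10.73
ee_pos: [466.9, 144.4, 165.0]
ee_rot: [180.0, -0.0, 97.5]
force: [-0.1, 0.9, 0.4]
gripper_width: 69.2
gripper_force: 0.0
```

Emit:
send_rows(grip=[1, 1, 1, 1, 1, 1, 1, 1], xyz=[[0, 0, 0], [0, 0, 0], [0, 0, 0], [0, 0, 0], [0, 0, 0], [0, 0, 0], [0, 0, 0], [0, 0, 0]], yaw=[6, 12, 18, 24, 30, 36, 42, 48])

```text
time_s: 11.4
ee_pos: [466.5, 144.3, 164.2]
ee_rot: [-179.9, -0.1, 145.5]
force: [-0.1, -0.5, 0.4]
gripper_width: 91.0
gripper_force: 0.0
```

Emit:
send_rows(grip=[1, 1, 1, 1, 1, 1, 1, 1], xyz=[[0, 0, 0], [0, 0, 0], [0, 0, 0], [0, 0, 0], [0, 0, 0], [0, 0, 0], [0, 0, 0], [0, 0, 0]], yaw=[6, 12, 18, 24, 29, 31, 31, 31])

```text
time_s: 12.07
ee_pos: [466.7, 144.3, 164.4]
ee_rot: [-180.0, -0.1, 176.2]
force: [0.6, -0.2, 0.7]
gripper_width: 91.3
gripper_force: 0.0
```

```bash
python3 - <<'E'
from h import *
s=env.state(); print(s["time_s"],s["ee_pos"],s["ee_rot"],s["gripper_width"])
f=eyes.grab_frame("wrist"); np.save("w4.npy",f,allow_pickle=True)
for p in ([467.1,144.3,106],[467.1,144.3,72],[469.3,177.2,100],[464.9,111.4,100]): print(proj(f,p))
cv2.imwrite("pics/w4.png",cv2.resize(f["frame"][100:260,220:420,::-1],None,fx=3.7,fy=3.7,interpolation=cv2.INTER_CUBIC))
E
```

```text
12.0667 [466.66269374 144.30517257 164.38475055] [-1.79986770e+02 -6.05879252e-02  1.76162751e+02] 91.29801320328642
[319.6, 210.5]
[319.6, 199.4]
[361.1, 208.3]
[278.1, 208.4]
```

View pics/w4.png

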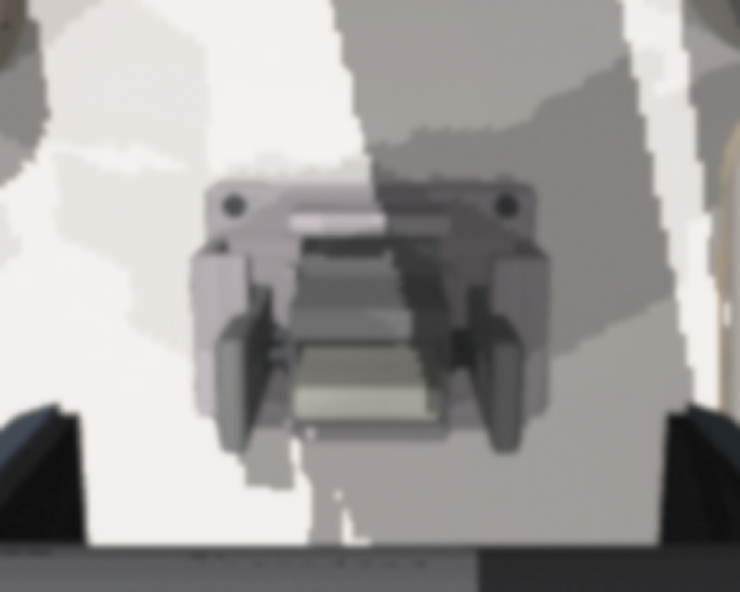

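The stone top is at crop (366,402) and the catches span crop x 217–524, centred between the open fingers to within 0.5 mm. Stone is standing upright in the slot. Next I'll descend to pad height.

Emit:
send_rows(grip=[1, 1, 1, 1, 1, 1, 1, 1], xyz=[[0, 0, -0.01], [0, 0, -0.025], [0, 0, -0.045], [0, 0, -0.065], [0, 0, -0.08], [0, 0, -0.092], [0, 0, -0.099], [0, 0, -0.099]], yaw=[0, 0, 0, 0, 0, 0, 0, 0])

```text
time_s: 12.78
ee_pos: [465.6, 144.0, 64.1]
ee_rot: [-179.9, -0.2, 176.2]
force: [0.4, 0.4, 0.4]
gripper_width: 91.2
gripper_force: 0.0
```

Emit:
send_rows(grip=[-1, -1, -1, -1, -1, -1, -1, -1], grip_force=30, xyz=[[0, 0, 0], [0, 0, 0], [0, 0, 0], [0, 0, 0], [0, 0, 0], [0, 0, 0], [0, 0, 0], [0, 0, 0]], yaw=[0, 0, 0, 0, 0, 0, 0, 0])

```text
time_s: 13.45
ee_pos: [467.5, 144.1, 66.9]
ee_rot: [-180.0, 0.1, 176.2]
force: [-0.7, -1.9, 7.1]
gripper_width: 49.4
gripper_force: 30.0
```

Emit:
send_rows(grip=[-1, -1, -1, -1], xyz=[[0, 0, 0], [0, 0, 0], [0, 0, 0], [0, 0, 0]], yaw=[0, 0, 0, 0])

```text
time_s: 13.78
ee_pos: [467.5, 144.1, 66.9]
ee_rot: [-180.0, 0.1, 176.2]
force: [-1.5, -1.4, 5.7]
gripper_width: 48.9
gripper_force: 30.0
```

Both catches are in: width 49 mm, and the hooks free below about 57. I'll ease the grip a little and lift straight up slowly.

Emit:
send_rows(grip=[-1, -1, -1, -1, -1, -1, -1, -1], grip_force=22, xyz=[[0, 0, 0.001], [0, 0, 0.002], [0, 0, 0.003], [0, 0, 0.005], [0, 0, 0.008], [0, 0, 0.011], [0, 0, 0.014], [0, 0, 0.016]], yaw=[0, 0, 0, 0, 0, 0, 0, 0])

```text
time_s: 14.45
ee_pos: [467.2, 144.5, 82.5]
ee_rot: [180.0, 0.0, 176.2]
force: [0.0, -0.5, -2.5]
gripper_width: 49.4
gripper_force: 22.0
```

The force reads -2.5 N, which is just the weight of the cassette and stone, so it's unlatched and lifting freely. I'll carry on upward.

Emit:
send_rows(grip=[-1, -1, -1, -1, -1, -1, -1, -1], xyz=[[0, 0, 0.004], [0, 0, 0.01], [0, 0, 0.018], [0, 0, 0.026], [0, 0, 0.034], [0, 0, 0.041], [0, 0, 0.046], [0, 0, 0.049]], yaw=[0, 0, 0, 0, 0, 0, 0, 0])

```text
time_s: 15.12
ee_pos: [467.4, 144.5, 132.0]
ee_rot: [180.0, 0.1, 176.2]
force: [0.5, -0.3, -2.0]
gripper_width: 49.7
gripper_force: 22.0
```

Emit:
send_rows(grip=[-1, -1, -1, -1, -1, -1, -1, -1], xyz=[[0, 0, 0.004], [0, 0, 0.01], [0, 0, 0.018], [0, 0, 0.026], [0, 0, 0.032], [0, 0, 0.035], [0, 0, 0.035], [0, 0, 0.035]], yaw=[0, 0, 0, 0, 0, 0, 0, 0])

```text
time_s: 15.78
ee_pos: [467.0, 144.4, 166.1]
ee_rot: [180.0, 0.0, 176.2]
force: [0.6, 0.4, -3.4]
gripper_width: 49.8
gripper_force: 22.0
```

Emit:
send_rows(grip=[-1, -1, -1, -1, -1, -1, -1, -1], xyz=[[0, 0, 0], [0, 0, 0], [0, 0, 0], [0, 0, 0], [0, 0, 0], [0, 0, 0], [0, 0, 0], [0, 0, 0]], yaw=[0, 0, 0, 0, 0, 0, 0, 0])

```text
time_s: 16.45
ee_pos: [467.0, 144.4, 166.0]
ee_rot: [180.0, -0.0, 176.2]
force: [0.3, 0.0, -3.0]
gripper_width: 49.9
gripper_force: 22.0
```

```bash
python3 - <<'E'
from h import *
s=env.state(); print(s["time_s"],s["ee_pos"],s["ee_rot"],s["gripper_width"],s["force"])
f=eyes.grab_frame("wrist"); g=eyes.grab_frame("side")
print("side: underside",proj(g,[467,144,108]),"docktop",proj(g,[467,144,43]),"wrist stone top",proj(f,[467,144,206]))
A=cv2.resize(f["frame"][100:260,240:400,::-1],None,fx=3,fy=3,interpolation=cv2.INTER_CUBIC)
B=cv2.resize(g["frame"][160:280,320:420,::-1],None,fx=4,fy=4,interpolation=cv2.INTER_CUBIC)[:480,:310]
B=cv2.resize(g["frame"][150:290,320:413,::-1],(319,480),interpolation=cv2.INTER_CUBIC)
cv2.imwrite("pics/fin.png",np.hstack([A,B]))
E
```

```text
16.45 [466.99004196 144.41375143 165.96903917] [ 1.79994699e+02 -1.31517176e-03  1.76227958e+02] 49.9065895881377 [ 0.33042967  0.03957209 -3.03751501]
side: underside [367.7, 233.6] docktop [365.8, 255.0] wrist stone top [318.5, 270.8]
```

View pics/fin.png

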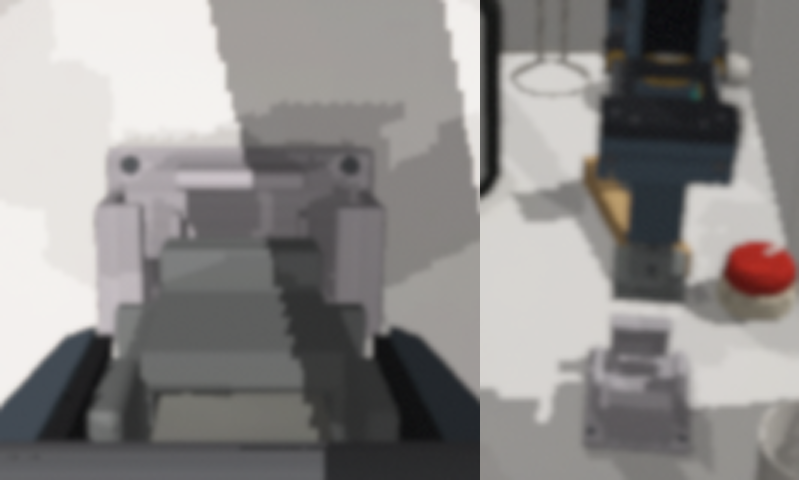

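The left half shows the cassette held between the fingers with the stone in its slot. On the right, the side view shows it upright with its underside (row ~300) clear above the empty dock. The load is steady at -3 N.

```bash
python3 -c "
from workcell import env
print(env.job_done())"
```

```text
the job is handed in; nothing more can be done
None
```

The narrow stone is fully home in the cassette, and the arm is holding the cassette upright by its two pinched catches, its underside about 65 mm above the top of the dock; I handed the job in at about 16.5 s, but no verdict came back.

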